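# Turn up the induction hob under the pot by sliding along its touch slider

### The job

Two induction hobs stand on the counter in standby: set the one with the pot on it to boost. With the fingers closed, touch the shortest bar of that hob's touch slider with the fingertips, slide them lightly along the row in one stroke, without lifting off, to the tallest bar, and finish the program holding there, fingertips still resting lightly on the tallest bar. Do not touch the other hob's slider, and leave the pot and the other things where they are.

Things in the scene. Friction and masses are not known exactly. Their poses are not given: they have to be found in the camera images.
- pot_hob: the hob that carries the pot: fixed portable induction hob, 300 (y) x 370 (x) mm, flat black glass top 65 mm above the counter; origin: centre of its underside; x to its back, y to a facing cook's left. Touch slider flush in the glass 146 mm before (-x of) the centre: 200 mm long (y), five light bars 40 mm apart, 5 mm tall at the left (+y) to 25 mm at the right. Hard: no moving part, no give
- level1: the first (lowest, leftmost, 5 mm bar) field of the slider on the hob with the pot: a flush piece of the glass, 40 mm long (y, along the row) and 32 mm wide (x); origin at the centre of its top face, under the middle of the printed bar, 65 mm above the counter; axes as the hob's, so the next higher field is 40 mm further along -y
- level2: the second (10 mm bar) field of the slider on the hob with the pot: a flush piece of the glass, 40 mm long (y, along the row) and 32 mm wide (x); origin at the centre of its top face, under the middle of the printed bar, 65 mm above the counter; axes as the hob's, so the next higher field is 40 mm further along -y
- level3: the third, middle (15 mm bar) field of the slider on the hob with the pot: a flush piece of the glass, 40 mm long (y, along the row) and 32 mm wide (x); origin at the centre of its top face, under the middle of the printed bar, 65 mm above the counter; axes as the hob's, so the next higher field is 40 mm further along -y
- level4: the fourth (20 mm bar) field of the slider on the hob with the pot: a flush piece of the glass, 40 mm long (y, along the row) and 32 mm wide (x); origin at the centre of its top face, under the middle of the printed bar, 65 mm above the counter; axes as the hob's, so the next higher field is 40 mm further along -y
- level5: the fifth and last (highest, rightmost, 25 mm bar) field of the slider on the hob with the pot: a flush piece of the glass, 40 mm long (y, along the row) and 32 mm wide (x); origin at the centre of its top face, under the middle of the printed bar, 65 mm above the counter; axes as the hob's, so the next higher field is 40 mm further along -y
- empty_hob: the hob with nothing on it: fixed portable induction hob, 300 (y) x 370 (x) mm, flat black glass top 65 mm above the counter; origin: centre of its underside; x to its back, y to a facing cook's left. Touch slider flush in the glass 146 mm before (-x of) the centre: 200 mm long (y), five light bars 40 mm apart, 5 mm tall at the left (+y) to 25 mm at the right. Hard: no moving part, no give
- empty_slider: the touch slider of the empty hob, 200 x 32 mm; origin at the centre of its top face. Not to be touched
- pot: steel saucepot with lid, 180 mm across, 94 mm high to the lid and 117 mm to the top of its black knob, two loop handles to 240 mm over all; loose, 1.3 to 2.5 kg; stands on the hob's ring, its wall about 100 mm or more behind the slider's centre line; origin at the centre of its underside. Not to be moved
- spice_jar: amber spice jar with black cap, 42 mm across, 85 mm high, loose, standing on the counter in the gap between the hobs; origin at the centre of its underside. Not to be moved
- bowls: stack of bowls, 125 mm across, 109 mm high, loose, beside the left hob; origin at the centre of its underside. Not to be moved
- wood_spoon: wooden spoon 240 mm long lying on the counter beside the right hob, loose; origin on its underside, handle to its -x. Not to be moved

How it is judged:
By the outcome, as a careful person would: the job done as asked, in the order asked, and still so for the second after the job is handed in, while the arm keeps its last pose, push and grip.
It also fails if it takes over 48 s, if anything falls off the work surface, if the arm or the gripper's body presses on something with over 40 N, if the wrist force passes 120 N, or if a joint passes its speed limit or range.

### The arm

A 7-joint arm with a two-finger parallel gripper is mounted at the origin on the work surface. World frame = base frame: x ahead of the robot, y to its left, z up, the work surface at z = 0. Lengths are in m, angles in rad, forces in N, time in s.
With the tool pointing down it reaches from about 0.425 to 0.925 m from the base axis. Payload 6.8 kg.
Tool frame: the origin (TCP) lies on the mounting face of the last link; the fingertips stand 173 mm ahead of it and the grasp point (between the pads) lies 155 mm ahead of it; z points along the fingers, y is the line along which they close (so a half turn about z gives the same grasp; the last joint's range is limited). The gripper opens to 85 mm and grips with 20 to 120 N. Pads are 22 mm wide; open, the fingers measure 114 mm over their backs; the gripper's body (76 mm by 85 mm) begins 54 mm behind the grasp point. The pads swing forward as they close: fully open they stand 13 mm farther back than shut.
Start: joints at [1.112, 0.477, 0.022, 1.555, -0.011, 1.109, -0.083], TCP at [0.232, -0.634, 0.405] pointing down, gripper open.
Joint ranges: [-2.96, 2.96], [-0.34, 2.1], [-1.41, 1.46], [0.24, 2.44], [-1.37, 4.51], [0.17, 1.92], [-2.96, 2.96]. Speed limits (rad/s): [2.39, 2.39, 3.14, 3.14, 3.14, 3.14, 3.14].

### API

Orientations are given as a unit quaternion [w, x, y, z].
In Python, from station import bot gives the robot as it stands. The module is installed in compiled form; this text tells all that it offers.
- The arm moves only by the shell command python3 -m pendant 'ROWS' [FORCE]. ROWS is JSON, a list of rows, each a list of 5 numbers: the finger opening in m, from 0 to 0.0854, then the shift along the tool's x, y, z in m, then the turn about the tool's z in degrees. In form: [[jaw, x, y, z, yaw], ...]. A call has 1 to 12 rows; each row shifts and turns the commanded pose from where the row before left it, along the tool's axes as they then stand; what a row does not reach is not made up. A row lasts 1/12 s, in which the tool goes at most 41.7 mm and 7.16 degrees, less where a joint would pass 70% of its speed; a pose out of reach is approached as far as the arm can. A call with a gripper value outside its range is refused whole. The fingers move at their own pace and stop on an object; FORCE is the grip in N (left out, the last holds). Time passes only in rows, so rows that do not move let the fingers close. It gives the time, the measured TCP pose, the force, the opening and the grip force at its end, in the units of the state.
- bot.get_obs(): the state, without advancing time (a new reading comes with each control period).
- bot.read_camera(name): name is "scene" or "side" or "wrist"; returns (picture, depth): 384x512x3 uint8, blue, green, red; 384x512 float32, m along the optical axis (not along the pixel's ray), 0 where there is no reading.
- bot.camera_model(name): a dict with "intrinsics" (3x3 intrinsics, pixels), "R" (3x3) and "t" (3): a world point X has camera coordinates R X + t. Camera axes: x right, y down, z forward; pixel columns grow to the right and rows downward; lengths in m; the calibration is good to about 2 mm. A picture is of the moment at which its call begins: read the wrist's pose just before it. camera_model takes no time and is no camera call; for the wrist camera it gives the pose at the moment of the call.
- bot.hand_in(): hands the job in; it is judged then, once.
Trained networks look in the newest picture that a camera, given by its name, has taken for a name from the list of things; names that differ only in an ending like _2 or _b are one class to them, and where a whole thing is asked for, a point or a joint stands for the part that bears it (a point fixed in the world has none). Each returns a list of dicts, best first, with "score" (0 to 1); they miss things now and then, are a little off and sometimes report something else, mostly with a low value. They report only what shows in the picture. A call takes as long as a camera call.
- bot.boxes_of(name, camera): "at" ([column, row] in pixels, amid what is visible of it).
- bot.trace(name, camera): "mask" (384x512 bool, what is visible of it) and "at" ([column, row] in pixels, amid what is visible of it).
- bot.pinpoint(name, camera): "at" ([column, row] in pixels: a listed point, or the origin of a listed thing).
The state is a dict: "t": time; "q": joint angles; "joint_vel": joint speeds; "joint_torque": joint torques, N m; "eef_pos": TCP position; "tool_rot": TCP orientation; "contact_force": force on the tool from outside, world axes, zero at the start; "torque": the same for the moment, N m; "gripper_width": opening from 0.0 (shut) to 1.0 (fully open); "grasp_force": force on a finger pad.
Only numpy, scipy, OpenCV 4.12 (cv2) and the standard library are available. Lean on these libraries where they do the work, as an engineer would, in place of code of your own. Each camera call takes 0.05 s, during which the arm holds its last target. There are 200 camera calls.

## Working session

There is one attempt and no reset: what is moved stays moved. The work goes in short steps, Python scripts to look and compute and a shell command to move; the robot and the scene stay as the last step left them, time stands still between calls to the robot, and variables do not carry over. Pictures are saved under pics/ and viewed, at most 10 in all, crops included, and the job is handed in when it is done.

```bash
mkdir -p pics; cat > h.py <<'E'
import numpy as np,cv2
from station import bot
def world(cam,px,z=None,depth=None,m=None):
    m=m or bot.camera_model(cam);K=np.array(m["intrinsics"]);R=np.array(m["R"]);t=np.array(m["t"])
    r=R.T@np.linalg.solve(K,[px[0],px[1],1.]);o=-R.T@t
    s=depth if z is None else (z-o[2])/r[2]
    return o+s*r
E
python3 - <<'E'
from h import *
ims=[]
o=bot.get_obs();print(o["eef_pos"],o["tool_rot"],o["contact_force"],o["t"])
for c in ["scene","side"]:
    p,d=bot.read_camera(c);ims.append(p);cv2.imwrite(f"pics/{c}.png",p)
    for n in ["level1","level2","level3","level4","level5","pot_hob","empty_hob","pot","empty_slider"]:
        r=bot.pinpoint(n,c)
        z=0.065 if 'l' in n and 'hob' not in n else (0 if 'hob' in n else .065)
        for k in r[:2]: print(c,n,round(k["score"],2),np.round(k["at"]),world(c,k["at"],z=z).round(3))
p,d=bot.read_camera("wrist");cv2.imwrite("pics/wrist.png",p)
E
```

```text
[ 0.23188413 -0.63363739  0.40369553] [-8.96731051e-04  9.84653026e-01  1.74520950e-01 -2.28764433e-04] [-0.64814412  0.41624406  0.05603262] 0.0
scene level1 0.65 [321. 176.] [0.569 0.218 0.065]
scene level1 0.57 [345. 169.] [0.557 0.306 0.065]
scene level2 0.65 [321. 176.] [0.569 0.218 0.065]
scene level2 0.57 [345. 169.] [0.557 0.306 0.065]
scene level3 0.65 [321. 176.] [0.569 0.218 0.065]
scene level3 0.57 [345. 169.] [0.557 0.306 0.065]
scene level4 0.65 [321. 176.] [0.569 0.218 0.065]
scene level4 0.57 [345. 169.] [0.557 0.306 0.065]
scene level5 0.65 [321. 176.] [0.569 0.218 0.065]
scene level5 0.57 [345. 169.] [0.557 0.306 0.065]
scene pot_hob 0.46 [254. 182.] [0.493 0.014 0.   ]
scene empty_hob 0.72 [186. 216.] [ 0.589 -0.227  0.   ]
scene pot 0.63 [354. 225.] [0.773 0.254 0.065]
scene empty_slider 0.87 [180. 170.] [ 0.448 -0.222  0.065]
scene empty_slider 0.53 [187. 217.] [ 0.64  -0.219  0.065]
side level1 0.68 [203. 240.] [0.563 0.256 0.065]
side level1 0.64 [227. 215.] [0.577 0.145 0.065]
side level2 0.68 [203. 240.] [0.563 0.256 0.065]
side level2 0.64 [227. 215.] [0.577 0.145 0.065]
side level3 0.68 [203. 240.] [0.563 0.256 0.065]
side level3 0.64 [227. 215.] [0.577 0.145 0.065]
side level4 0.68 [203. 240.] [0.563 0.256 0.065]
side level4 0.64 [227. 215.] [0.577 0.145 0.065]
side level5 0.68 [203. 240.] [0.563 0.256 0.065]
side level5 0.64 [227. 215.] [0.577 0.145 0.065]
side pot_hob 0.58 [180. 222.] [0.705 0.246 0.   ]
side empty_hob 0.68 [297. 163.] [ 0.596 -0.23   0.   ]
side pot 0.76 [166. 202.] [0.758 0.249 0.065]
side empty_slider 0.61 [329. 173.] [ 0.453 -0.222  0.065]
```

View pics/scene.png

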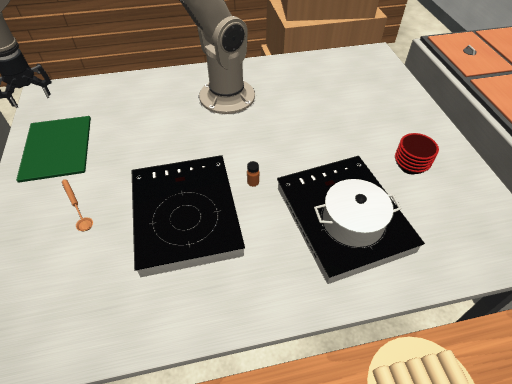

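View pics/side.png

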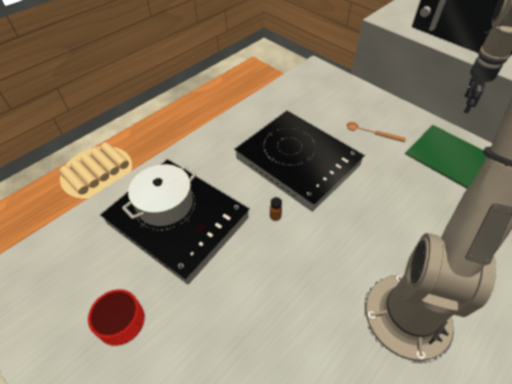

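The scene view shows the pot on the hob at robot-left (about (350,220)). Its bars run from the tallest at (302,181) to the shortest at (345,169). I'll locate the individual bars next.

```bash
cat > bars.py <<'E'
from h import *
def bars(c,p,roi,m=None,th=150):
    x0,y0,x1,y1=roi;g=p.min(axis=2)[y0:y1,x0:x1]
    n,l,s,ce=cv2.connectedComponentsWithStats((g>th).astype(np.uint8))
    for i in range(1,n):
        if 2<s[i,4]<2000:
            k=l==i;w=np.where(k,g,0).astype(float);yy,xx=np.mgrid[:g.shape[0],:g.shape[1]]
            px=[(w*xx).sum()/w.sum()+x0,(w*yy).sum()/w.sum()+y0]
            print(c,s[i,4],np.round(px,1),world(c,px,z=.065,m=m).round(4))
E
python3 - <<'E'
from bars import *
bars("scene",cv2.imread("pics/scene.png"),(284,162,352,190),th=110)
bars("side",cv2.imread("pics/side.png"),(186,208,236,256),th=110)
s=bot.camera_model("scene");print(bot.get_obs()["t"])
E
python3 -c "
import cv2,numpy as np
a=cv2.imread('pics/scene.png')[155:195,280:360];b=cv2.imread('pics/side.png')[200:280,170:250]
cv2.imwrite('pics/crop.png',np.vstack([cv2.resize(a,(560,280),interpolation=0),cv2.resize(b,(560,300),interpolation=0)]))"
```

```text
scene 360 [300.4 166.2] [0.5141 0.1658 0.065 ]
scene 8 [334.9 171.1] [0.5589 0.2701 0.065 ]
scene 10 [323.7 174.1] [0.5642 0.23   0.065 ]
scene 14 [312.6 177.2] [0.5692 0.1905 0.065 ]
scene 18 [301.3 180.4] [0.5748 0.151  0.065 ]
scene 185 [342.4 185. ] [0.621 0.273 0.065]
side 26 [226.2 216.5] [0.5755 0.1503 0.065 ]
side 21 [217.9 225.1] [0.5705 0.1899 0.065 ]
side 14 [209.7 234.4] [0.5637 0.2296 0.065 ]
side 269 [228.3 247.5] [0.4899 0.2211 0.065 ]
side 12 [200.5 243.5] [0.5596 0.2695 0.065 ]
side 5 [191.6 253.2] [0.5535 0.3087 0.065 ]
1.05
```

View pics/crop.png

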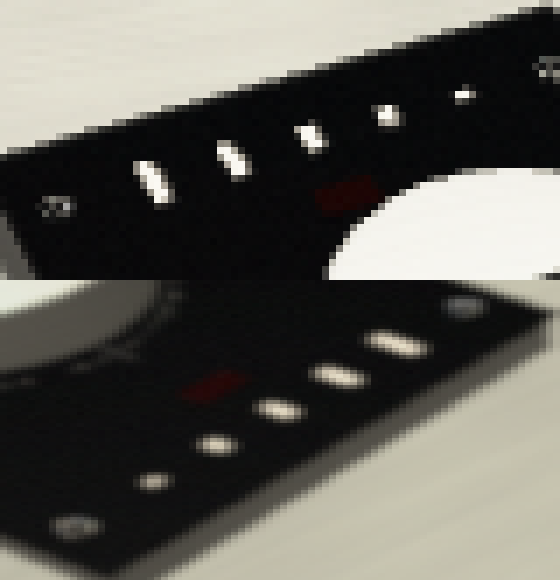

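The two cameras agree: level1 is at (0.5535, 0.309) and level5 at (0.575, 0.1505). That gives 160 mm between them and a 7.7° row angle. I'm moving over now with the jaws closing.

```bash
python3 -m pendant '[[0,0.015,-0.0125,0,0],[0,0.03,-0.025,0,0],[0,0.03,-0.025,0,0],[0,0.03,-0.025,0,0],[0,0.03,-0.025,0,0],[0,0.03,-0.025,0,0],[0,0.03,-0.025,0,0],[0,0.03,-0.025,0,0],[0,0.03,-0.025,0,0],[0,0.03,-0.025,0,0],[0,0.03,-0.025,0,0],[0,0.03,-0.025,0,0]]' 20
cat > go.py <<'E'
from h import *
import sys
from scipy.spatial.transform import Rotation as Ro
o=bot.get_obs();w,x,y,z=o["tool_rot"];R=Ro.from_quat([x,y,z,w]).as_matrix()
T=np.array([float(v) for v in sys.argv[1:4]])
print("tip",(o["eef_pos"]+R[:,2]*.173).round(4),"yaw",np.degrees(np.arctan2(R[1,0],R[0,0])).round(2),"zaxis",R[:,2].round(4))
print("delta tool",(R.T@(T-o["eef_pos"]-R[:,2]*.173)).round(4),"F",o["contact_force"].round(2),"jaw",o["gripper_width"],"t",o["t"])
E
python3 go.py .5535 .309 .115
```

```text
t: 2.05
eef_pos: [0.4577, -0.2436, 0.4051]
tool_rot: [0.0, 0.985, 0.174, 0.0]
contact_force: [0.7, -0.4, -0.1]
gripper_width: 0.001
grasp_force: 0.0
tip [ 0.4579 -0.2437  0.2321] yaw 20.09 zaxis [ 7.e-04 -5.e-04 -1.e+00]
delta tool [ 0.2796 -0.4863  0.1169] F [ 0.72 -0.36 -0.13] jaw 0.001256803408255897 t 2.05
```

```bash
python3 -m pendant '[[0,0.02,-0.0345,0,0],[0,0.02,-0.0345,0,0],[0,0.02,-0.0345,0,0],[0,0.02,-0.0345,0,0],[0,0.02,-0.0345,0,0],[0,0.02,-0.0345,0,0],[0,0.02,-0.0345,0,0],[0,0.02,-0.0345,0,0],[0,0.02,-0.0345,0,0],[0,0.02,-0.0345,0,0],[0,0.02,-0.0345,0,0],[0,0.01,-0.02,0,0]]'
python3 -m pendant '[[0,0.02,-0.03,0.0,0],[0,0.01,-0.015,0.0,0],[0,0,0,0.015,6.2],[0,0,0,0.02,6.2],[0,0,0,0.02,0],[0,0,0,0.01,0],[0,0,0,0,0],[0,0,0,0,0]]'
python3 go.py .5535 .309 .115
```

```text
t: 3.05
eef_pos: [0.5356, 0.2138, 0.4051]
tool_rot: [-0.001, 0.984, 0.177, 0.001]
contact_force: [0.5, 0.0, 0.2]
gripper_width: -0.0
grasp_force: 0.0
t: 3.72
eef_pos: [0.5487, 0.2613, 0.3398]
tool_rot: [0.0, 0.998, 0.067, -0.0]
contact_force: [0.7, -0.2, 0.2]
gripper_width: 0.002
grasp_force: 0.0
tip [0.5486 0.2613 0.1668] yaw 7.72 zaxis [-5.e-04 -1.e-04 -1.e+00]
delta tool [ 0.0113 -0.0466  0.0518] F [ 0.67 -0.19  0.19] jaw 0.0016982252988245147 t 3.7167
```

Above the row now. I'll line up over level1, go down to about 15 mm above the glass, and check from near.

```bash
python3 -m pendant '[[0,0.0055,-0.023,0,0],[0,0.0055,-0.023,0,0],[0,0,0,0.02,0],[0,0,0,0.025,0],[0,0,0,0.025,0],[0,0,0,0.015,0],[0,0,0,0,0],[0,0,0,0,0]]'
python3 go.py .5535 .309 .065
python3 - <<'E'
from bars import *
m=bot.camera_model("wrist");w,d=bot.read_camera("wrist");cv2.imwrite("pics/w2.png",w)
s,_=bot.read_camera("side");cv2.imwrite("pics/s2.png",s)
bars("wrist",w,(0,0,512,384),m=m,th=130)
cv2.imwrite("pics/both2.png",np.hstack([cv2.resize(w,(400,300)),cv2.resize(s[130:310,100:340],(400,300))]))
E
```

```text
t: 4.38
eef_pos: [0.5538, 0.3086, 0.2556]
tool_rot: [-0.0, 0.998, 0.067, 0.0]
contact_force: [0.1, -0.2, 0.5]
gripper_width: 0.0
grasp_force: 0.0
tip [0.5539 0.3087 0.0826] yaw 7.69 zaxis [ 5.e-04  5.e-04 -1.e+00]
delta tool [-0.0003 -0.0004  0.0176] F [ 0.12 -0.24  0.49] jaw 0.000406887934752776 t 4.3833
wrist 35 [342.9   8.3] [0.6622 0.285  0.065 ]
wrist 114 [439.9  33.7] [0.6583 0.2425 0.065 ]
wrist 16 [367.5  20.3] [0.6592 0.2739 0.065 ]
wrist 3 [381.  25.] [0.6582 0.2679 0.065 ]
wrist 3 [385.  26.] [0.6581 0.2662 0.065 ]
wrist 3 [400.  30.] [0.6574 0.2595 0.065 ]
wrist 643 [491.2 242.4] [0.5688 0.1899 0.065 ]
wrist 486 [411.2 242.9] [0.5632 0.2295 0.065 ]
wrist 283 [155.9 243.6] [0.5458 0.3559 0.065 ]
wrist 323 [331.3 243.1] [0.5578 0.269  0.065 ]
wrist 59 [245.1 280.6] [0.5311 0.309  0.065 ]
wrist 63 [261.3 280.9] [0.5321 0.3007 0.065 ]
wrist 358 [253.4 348.2] [0.4902 0.2992 0.065 ]
wrist 330 [139.4 351. ] [0.4799 0.3614 0.065 ]
wrist 332 [367.2 351. ] [0.4967 0.2366 0.065 ]
```

View pics/both2.png

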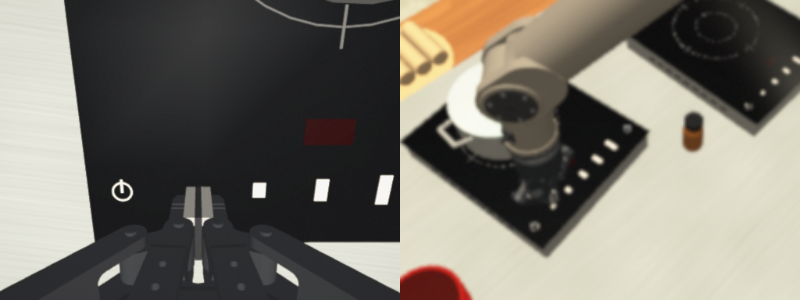

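The wrist view shows the fingertips over level1. The power icon is to their left at about (156,244) px, and bars 2–4 are to the right on the predicted line, within 1 mm. I'll descend gently.

```bash
python3 -m pendant '[[0,-0.0005,0,0.007,0],[0,0,0,0.006,0],[0,0,0,0.002,0],[0,0,0,0,0],[0,0,0,0,0]]'
python3 go.py .5535 .309 .065
for i in 1; do python3 -m pendant '[[0,0,0,0.001,0],[0,0,0,0,0],[0,0,0,0,0]]'; done
python3 go.py .5535 .309 .065
```

```text
t: 4.9
eef_pos: [0.5528, 0.3084, 0.2396]
tool_rot: [0.0, 0.998, 0.067, -0.0]
contact_force: [-0.6, 0.2, 0.5]
gripper_width: -0.002
grasp_force: 0.0
tip [0.5528 0.3084 0.0666] yaw 7.7 zaxis [-2.e-04 -1.e-04 -1.e+00]
delta tool [ 0.0008 -0.0005  0.0016] F [-0.64  0.23  0.55] jaw -0.0018744548302306475 t 4.9
t: 5.15
eef_pos: [0.5529, 0.3084, 0.2388]
tool_rot: [-0.0, 0.998, 0.067, 0.0]
contact_force: [-0.1, 0.8, -0.5]
gripper_width: -0.002
grasp_force: 0.0
tip [0.5529 0.3085 0.0658] yaw 7.7 zaxis [ 1.e-04  0.e+00 -1.e+00]
delta tool [ 0.0007 -0.0005  0.0008] F [-0.07  0.76 -0.48] jaw -0.0021549309851341698 t 5.15
```

```bash
python3 -m pendant '[[0,0,0,0.0005,0],[0,0,0,0,0],[0,0,0,0,0]]'
python3 -m pendant '[[0,0,0,0.0005,0],[0,0,0,0,0],[0,0,0,0,0]]'
```

```text
t: 5.4
eef_pos: [0.5529, 0.3085, 0.2386]
tool_rot: [-0.0, 0.998, 0.067, 0.0]
contact_force: [-0.3, -0.6, 4.1]
gripper_width: 0.0
grasp_force: 1.9
t: 5.65
eef_pos: [0.5529, 0.3085, 0.2385]
tool_rot: [0.0, 0.998, 0.067, 0.0]
contact_force: [-3.0, -1.6, 9.3]
gripper_width: 0.003
grasp_force: 4.0
```

In contact at about 9 N; I'll ease slightly and start sliding, monitoring the force as it goes.

```bash
python3 -m pendant '[[0,0,0,-0.0002,0],[0,0,0.002,0,0],[0,0,0.004,0,0],[0,0,0.004,0,0],[0,0,0.004,0,0]]'
python3 go.py .575 .1505 .065
```

```text
t: 6.07
eef_pos: [0.5549, 0.2952, 0.2386]
tool_rot: [-0.001, 0.998, 0.067, 0.001]
contact_force: [-1.3, 3.9, 5.4]
gripper_width: -0.001
grasp_force: 2.7
tip [0.5552 0.2956 0.0656] yaw 7.73 zaxis [ 0.0014  0.0022 -1.    ]
delta tool [1.000e-04 1.464e-01 3.000e-04] F [-1.26  3.94  5.38] jaw -0.0007602619227436959 t 6.0667
```

```bash
python3 -m pendant '[[0,0,0.005,0,0],[0,0,0.005,0,0],[0,0,0.005,0,0],[0,0,0.005,0,0],[0,0,0.005,0,0],[0,0,0.005,0,0]]'
python3 go.py .575 .1505 .065
```

```text
t: 6.57
eef_pos: [0.559, 0.2652, 0.2386]
tool_rot: [-0.001, 0.998, 0.067, 0.001]
contact_force: [-0.5, 4.3, 5.4]
gripper_width: -0.001
grasp_force: 2.7
tip [0.5593 0.2656 0.0656] yaw 7.72 zaxis [ 0.0015  0.0021 -1.    ]
delta tool [1.000e-04 1.162e-01 4.000e-04] F [-0.53  4.32  5.42] jaw -0.001275286189838492 t 6.5667
```

Steady at 5.4 N and on the line.

```bash
python3 -m pendant '[[0,0,0.005,0,0],[0,0,0.005,0,0],[0,0,0.005,0,0],[0,0,0.005,0,0],[0,0,0.005,0,0],[0,0,0.005,0,0],[0,0,0.005,0,0],[0,0,0.005,0,0],[0,0,0.005,0,0],[0,0,0.005,0,0]]'
python3 go.py .575 .1505 .065
```

```text
t: 7.4
eef_pos: [0.5657, 0.2157, 0.2385]
tool_rot: [-0.001, 0.998, 0.067, 0.001]
contact_force: [-0.5, 4.4, 7.1]
gripper_width: -0.002
grasp_force: 2.9
tip [0.566  0.2161 0.0655] yaw 7.72 zaxis [ 0.0015  0.002  -1.    ]
delta tool [0.0001 0.0662 0.0004] F [-0.53  4.41  7.13] jaw -0.0018334237356927934 t 7.4
```

```bash
python3 -m pendant '[[0,0,0.005,-0.0001,0],[0,0,0.005,0,0],[0,0,0.005,0,0],[0,0,0.005,0,0],[0,0,0.005,0,0],[0,0,0.005,0,0],[0,0,0.005,0,0],[0,0,0.005,0,0],[0,0,0.005,0,0],[0,0,0.005,0,0],[0,0,0.005,0,0],[0,0,0.004,0,0]]'
python3 go.py .575 .1505 .065
```

```text
t: 8.4
eef_pos: [0.5736, 0.157, 0.2385]
tool_rot: [-0.001, 0.998, 0.067, 0.001]
contact_force: [-0.8, 4.0, 5.9]
gripper_width: -0.005
grasp_force: 2.8
tip [0.5738 0.1573 0.0655] yaw 7.71 zaxis [ 0.0012  0.0015 -1.    ]
delta tool [0.0003 0.0069 0.0005] F [-0.77  3.95  5.92] jaw -0.004778649358553156 t 8.4
```

```bash
python3 -m pendant '[[0,0,0.004,0,0],[0,0,0.002,0,0],[0,0,0.001,0,0],[0,0,0,0,0],[0,0,0,0,0],[0,0,0,0,0]]'
python3 go.py .575 .1505 .065
python3 - <<'E'
from bars import *
w,d=bot.read_camera("wrist");s,_=bot.read_camera("side")
cv2.imwrite("pics/both3.png",np.hstack([cv2.resize(w,(400,300)),cv2.resize(s[130:310,100:340],(400,300))]))
E
```

```text
t: 8.9
eef_pos: [0.5746, 0.15, 0.2385]
tool_rot: [-0.0, 0.998, 0.067, 0.001]
contact_force: [-0.8, 3.8, 5.1]
gripper_width: -0.002
grasp_force: 3.0
tip [0.5748 0.1502 0.0655] yaw 7.69 zaxis [ 0.0013  0.001  -1.    ]
delta tool [ 0.0002 -0.0003  0.0005] F [-0.8   3.77  5.1 ] jaw -0.0018915566760254287 t 8.9
```

View pics/both3.png

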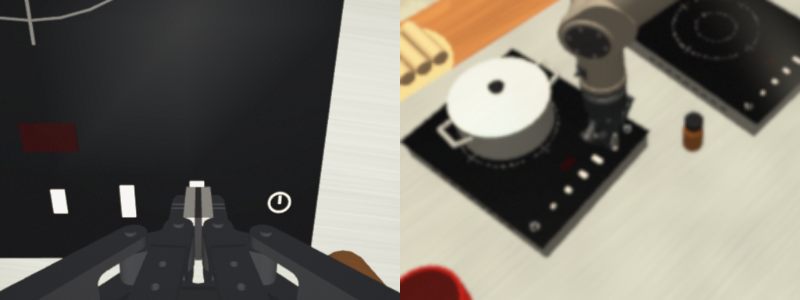

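The fingertips sit on the tallest bar, whose top edge shows just behind them at (197,183) in the left half. Contact is about 5 N, and the pot and jar are where they were. Handing in.

```bash
python3 -c "
from station import bot
print(bot.hand_in())"
```

```text
the job is handed in; nothing more can be done
None
```

I slid the closed fingertips in one stroke from the shortest to the tallest bar of the pot's hob and handed in with them resting on the tallest bar at about 5 N. No boost reading was visible to confirm, and the hand-in gave no verdict.

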